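Third hand at the gel-casting stand

ROBOT

A 7-joint arm with a two-finger parallel gripper is mounted at the origin on the work surface. World frame = base frame: x ahead of the robot, y to its left, z up, the work surface at z = 0. Lengths are in m, angles in rad, forces in N, time in s.
With the tool pointing down it reaches from about 0.425 to 0.825 m from the base axis. Payload 3.6 kg.
Tool frame: the origin (TCP) lies where the fingers leave the gripper's body, on its centre line; the fingertips stand 73 mm ahead of it and the grasp point (between the pads) lies 54 mm ahead of it; z points along the fingers, y is the line along which they close (so a half turn about z gives the same grasp; the last joint's range is limited). The gripper opens to 85 mm and grips with 20 to 120 N. Pads are 22 mm wide; open, the fingers measure 114 mm over their backs; the gripper's body (76 mm by 85 mm) begins 54 mm behind the grasp point. The pads swing forward as they close: fully open they stand 13 mm farther back than shut.
Start: joints at [1.315, 0.615, -0.013, 1.423, 0.008, 1.103, -0.04], TCP at [0.147, -0.633, 0.304] pointing down, gripper open.
Joint ranges: [-3.12, 3.12], [-0.3, 2.06], [-1.34, 1.32], [0.26, 2.42], [-1.36, 4.5], [0.01, 1.98], [-2.84, 2.84]. Speed limits (rad/s): [2.79, 2.79, 3.14, 3.14, 3.14, 3.14, 3.14].

INTERFACE

Orientations are given as a unit quaternion [x, y, z, w].
In Python, from station import arm, snapshot, camera_info, ticket gives the robot as it stands. Calls block until the motion is done:
- arm.movep(position, orientation): joint-space move of the TCP to a pose.
- arm.line_to(position, velocity=0.15, ori=None): straight line of the TCP; ori=None keeps the orientation; velocity is the mean speed in m/s.
- arm.move_j(angles): joint-space move.
- arm.move_gripper(opening, effort=None): opening from 0.0 (shut) to 1.0 (fully open); effort is the grip in N (None keeps the last); returns when the fingers have stopped.
- arm.pause(seconds).
- arm.ik(position, orientation): joint angles nearest the present ones, or None.
- snapshot(name): name is "scene" or "side" or "wrist"; returns the picture (384x512x3 uint8, blue, green, red); there is no depth.
- camera_info(name): a dict with "fx", "fy", "cx", "cy" (pixels), "R" (3x3) and "t" (3): a world point X has camera coordinates R X + t; the wrist camera has in their place "T_tool_cam" (4x4, takes a point from camera to tool coordinates, whose origin is the TCP and whose axes are the flange's). Camera axes: x right, y down, z forward; pixel columns grow to the right and rows downward; lengths in m; the calibration is good to about 2 mm. A picture is of the moment at which its call begins: read the wrist's pose just before it. camera_info takes no time and is no camera call.
A pose or a line that the arm cannot do raises arm.MotionError and nothing moves.
- ticket.finish_job(): hands the job in; it is judged then, once.
Readings, each from a call of its own:
- arm.read_time(): time.
- arm.read_joint_positions(): joint angles.
- arm.read_dq(): joint speeds.
- arm.read_effort(): joint torques, N m.
- arm.read_tool_pos(): TCP position.
- arm.read_eef_rot(): TCP orientation.
- arm.read_ft_force(): force on the tool from outside, world axes, zero at the start.
- arm.read_wrist_torque(): the same for the moment, N m.
- arm.read_opening(): opening from 0.0 (shut) to 1.0 (fully open).
- arm.read_finger_force(): force on a finger pad.
Only numpy, scipy, OpenCV 4.12 (cv2) and the standard library are available. Lean on these libraries where they do the work, as an engineer would, in place of code of your own. Each camera call takes 0.05 s, during which the arm holds its last target. There are 200 camera calls.

TASK

Take the larger of the two gel cassettes out of the drying rack and stand it upright, centred, on the narrow raised ledge of the casting stand, in front of the sprung steel bar and not yet touching it. Then, keeping hold of it, slide it squarely against the bar until the bar is pushed about half-way in, and keep it pressed there steadily so that a colleague can close the clamps: finish while still holding it, without letting go. Never ram the bar hard against its end stop, and leave the smaller cassette and the other things on the bench where they are.

Things in the scene. Friction and masses are not known exactly. Their poses are not given: they have to be found in the camera images.
- cassette_mid (a point): centre (half-way up) of the larger gel cassette, the part to handle: two white plates with grey spacers between, a rigid upright slab 100 wide x 10 thick x 95 high (mm), about 0.2 kg. x axis: its thickness, y: its width, z up. Either broad face may face the bar. It starts standing in one of the rack's two grooves.
- spare_mid (a point): centre (half-way up) of the smaller cassette, 70 wide x 10 thick x 70 high, same look and axes, standing in the rack's other groove; to be left there.
- rack: grey drying rack, fixed, 120 x 116 x 26 mm high, origin at the centre of its underside. Two grooves along its y axis, at x = +32 and -32 mm, each 13 wide and 20 deep, floor 6 mm above the table. Either cassette may be in either groove, its x axis along the rack's. Cassettes lift straight out.
- ledge (a point): point on top of the stand's narrow aluminium ledge, 45 mm above the table, midway along it, right below the bar's face at rest. x axis: level, the way the bar is pressed (from the ledge's free front to the bar); y along the ledge; z up. The ledge is 90 long in y and runs from x = -30 (front edge, no lip) to +14 mm, so 30 mm lie free before the bar. Fixed, no side guides.
- bar_face (a point): centre of the front face of the sprung steel bar, axes as for the ledge. Bar 80 long in y, 22 high, from 24 to 46 mm above the ledge: a cassette's foot slides under it. The wall behind (x = 30 to 38 mm from the ledge point) also ends 46 mm above the ledge, so fingers gripping higher than that pass over both.
- bar (a joint): how far the bar is pushed in, in m: 0 at rest, 0.014 at its end stop. The springs push back with about 1.8 N at the start and 0.9 N more per mm (about 8 N half-way, 14 N at the end stop); friction is slight.
- bottle: clear reagent bottle, 72 dia x 170 (mm), loose on the bench, to be left alone; origin at the centre of its underside.
- tipbox: low box of pipette tips, 85 x 120 x 43 (mm), loose on the bench, to be left alone; origin at the centre of its underside.
- tubebox: low box of tubes, 85 x 120 x 43 (mm), loose on the bench, to be left alone; origin at the centre of its underside.
- dish: shallow glass dish, 90 dia x 16 (mm), loose on the bench, to be left alone; origin at the centre of its underside.
- mouse: computer mouse, 100 x 60 x 28 (mm), loose on the bench, to be left alone; origin at the centre of its underside.
- comb: small white gel comb, 90 x 30 x 10 (mm), loose on the bench, to be left alone; origin at the centre of its underside.
Things that resemble listed ones, but are neither listed nor needed, are in the scene too. Several things have the shape of the rack; the one meant has the colours described above. Leave any orange or turquoise look-alike of the part that bears cassette_mid alone.

How it is judged:
On the way, in this order (a step that is already met when the one before it is completed fails the run):
1. the larger cassette is lifted clear of the rack (z of cassette_mid in the frame of rack above 0.085 m), for 0.1 s.
2. it stands upright, centred and square on the ledge, in front of the bar without pushing it (z of cassette_mid in the frame of ledge between 0.0445 and 0.0525 m and y of cassette_mid in the frame of ledge between -0.015 and 0.015 m and angle between cassette_mid's own z axis and vertical below 0.15 rad and angle between the x axis of cassette_mid and the x axis of ledge, either way round below 0.15 rad and x of cassette_mid in the frame of ledge between -0.027 and -0.0045 m and value of joint bar below 0.001 m and contact force between cassette and bar below 0.5 N), for 0.2 s.
At the end, for the whole second after the job is handed in: for the last second the held cassette, still, presses the bar with 4 to 12 N (bar in about 2.5 to 11 mm), upright and square within 0.15 rad, centred on the ledge within 15 mm, foot at ledge height (-3 to +5 mm); the smaller cassette is within 30 mm of its start (z of cassette_mid in the frame of ledge between 0.0445 and 0.0525 m and y of cassette_mid in the frame of ledge between -0.015 and 0.015 m and angle between cassette_mid's own z axis and vertical below 0.15 rad and angle between the x axis of cassette_mid and the x axis of ledge, either way round below 0.15 rad and contact force between cassette and bar between 4 and 12 N and contact force between the fingers and cassette above 2 N and linear speed of cassette below 0.01 m/s and distance of spare_mid from where it was at the start of the episode below 0.03 m); the arm keeps its last pose, push and grip.
It fails at once if the cassette is rammed against the bar with more than 25 N (contact force between cassette and bar above 25 N).
It fails at once if the smaller cassette is moved by more than 30 mm (distance of spare_mid from where it was at the start of the episode above 0.03 m).
It fails at once if another thing on the bench is moved by more than 30 mm (distance of any of bottle, tipbox, tubebox, dish, mouse, comb from where it was at the start of the episode above 0.03 m).
It also fails if it takes over 45 s, if anything falls off the work surface, if the arm or the gripper's body presses on something with over 40 N, if the wrist force passes 120 N, or if a joint passes its speed limit or range.

## Working session

There is one attempt and no reset: what is moved stays moved. The work goes in short steps, each a Python script; the robot and the scene stay as the last script left them, time stands still between calls to the robot, and variables do not carry over. Pictures are saved under pics/ and viewed, at most 10 in all, crops included, and the job is handed in when it is done.

```bash
ls; mkdir -p pics; python3 - <<'E'
from station import arm,snapshot,camera_info
import cv2,numpy as np
for n in("scene","side"):
    im=snapshot(n); cv2.imwrite(f"pics/{n}.png",im); 
    cv2.imwrite(f"pics/{n}_v.png",cv2.resize(im,(800,600),interpolation=cv2.INTER_CUBIC))
    c=camera_info(n);R=np.array(c["R"]);print(n,c["fx"],c["fy"],c["cx"],c["cy"],(-R.T@np.array(c["t"])).round(3),R[2].round(2))
print(np.array(camera_info("wrist")["T_tool_cam"]).round(3), camera_info("wrist")["fx"],arm.read_eef_rot(),arm.read_time())
E
```

```text
pics
scene 486.66869830977333 486.66869830977333 259.0194065481968 193.43909646886218 [ 1.367 -0.424  1.095] [-0.6   0.29 -0.75]
side 472.995589694859 472.995589694859 257.7950234912396 189.78812239770585 [0.213 0.493 0.845] [ 0.34 -0.54 -0.77]
[[-0.001 -0.946 -0.324  0.083]
 [ 1.    -0.    -0.001  0.   ]
 [ 0.    -0.324  0.946 -0.071]
 [ 0.     0.     0.     1.   ]] 322.78592858820167 [ 9.93460164e-01  1.14172964e-01 -1.62724936e-04 -1.18735171e-03] 0.1
```

View pics/scene_v.png

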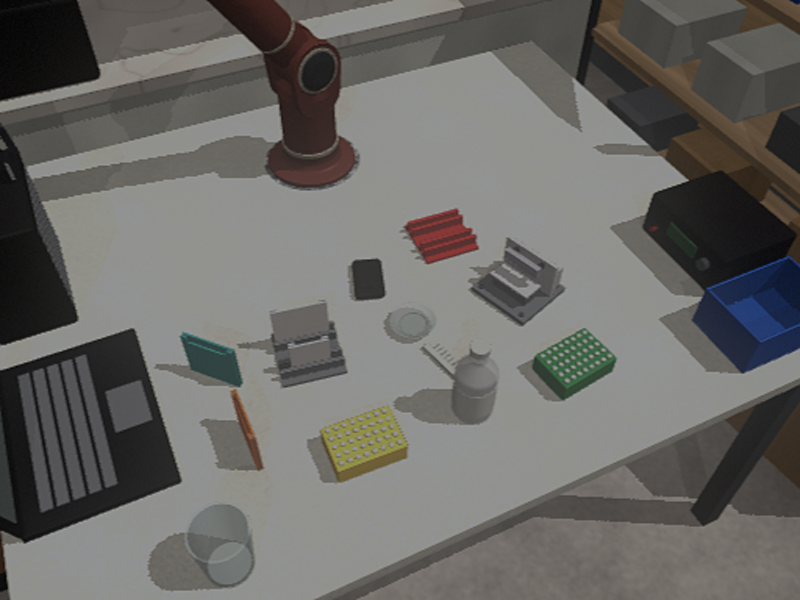

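View pics/side_v.png

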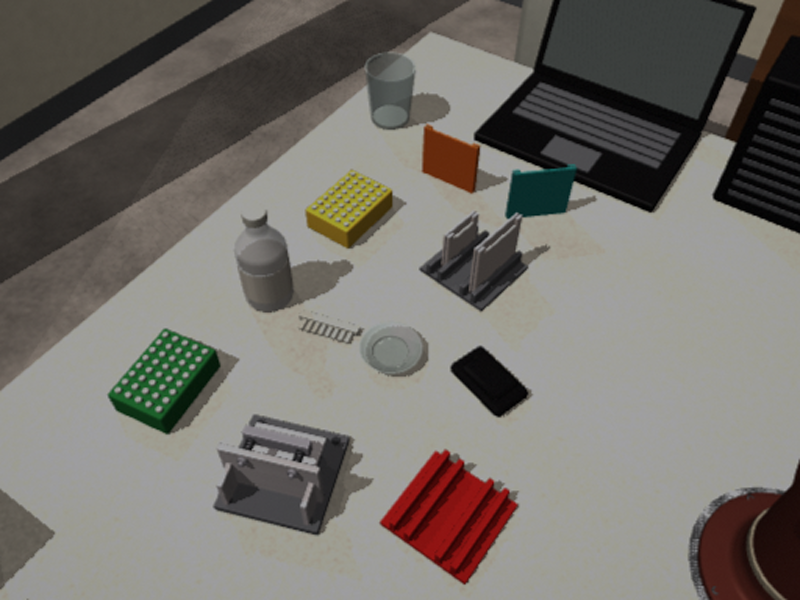

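Scene view (800x600): the grey rack is at (308,345), with the larger cassette in the groove nearer the robot (300,320) and the smaller at (310,350). The red rack at (440,235) and the orange and turquoise slabs are look-alikes. The stand is at (520,280). Side view: rack (475,265), larger cassette (497,252), stand (283,470). Next, one enlarged montage to confirm.

```bash
python3 - <<'E'
import cv2,numpy as np
s=cv2.imread("pics/scene.png");d=cv2.imread("pics/side.png")
def crop(im,x,y,w=80,h=60):
    c=cv2.resize(im[y:y+h,x:x+w],(400,300),interpolation=cv2.INTER_CUBIC)
    c=cv2.convertScaleAbs(c,alpha=1.5)
    for k in range(0,w,10): cv2.line(c,(k*5,0),(k*5,4),(0,0,255),1)
    for k in range(0,h,10): cv2.line(c,(0,k*5),(4,k*5),(0,0,255),1)
    return c
m=np.vstack([np.hstack([crop(s,160,188),crop(d,265,134)]),np.hstack([crop(s,295,148),crop(d,135,262,100,75)[:, :] if 0 else cv2.convertScaleAbs(cv2.resize(d[264:339,132:232],(400,300),interpolation=cv2.INTER_CUBIC),alpha=1.3)])])
cv2.imwrite("pics/mont.png",m)
E
```

```text
(no output)
```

View pics/mont.png

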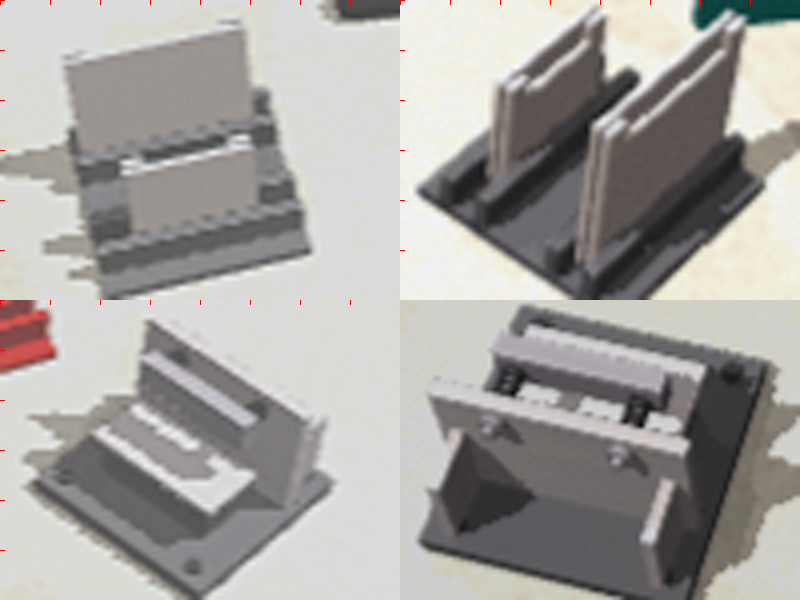

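The montage confirms it: the grey rack's robot-side groove holds the larger cassette, and its top edge in the scene crop runs from (67,57) to (242,27). The stand's ledge front edge runs from (95,433) to (215,515). The bar's press direction is from the lower left to the upper right.

```bash
cat >h.py <<'E'
import numpy as np
from station import arm,snapshot,camera_info
def ray(n,uv,T=None):
    c=camera_info(n)
    d=np.array([(uv[0]-c["cx"])/c["fx"],(uv[1]-c["cy"])/c["fy"],1.])
    if n=="wrist":
        M=T@np.array(c["T_tool_cam"]); return M[:3,3],M[:3,:3]@d
    R=np.array(c["R"]); return -R.T@np.array(c["t"]),R.T@d
def plane(n,uv,z,T=None):
    o,d=ray(n,uv,T); return o+d*(z-o[2])/d[2]
E
python3 - <<'E'
from h import *
def show(k,n,a,b,z):
    p,q=plane(n,a,z),plane(n,b,z);e=q-p
    print(k,n,p.round(3),q.round(3),"mid",((p+q)/2).round(4),"len",np.hypot(*e[:2]).round(4),"ang",np.degrees(np.arctan2(e[1],e[0])).round(1))
S=lambda x,y,ox,oy,s=5:(ox+x/s-.5+.1,oy+y/s-.4)
r=lambda x,y:S(x,y,160,188); rd=lambda x,y:S(x-400,y,265,134)
st=lambda x,y:S(x,y-300,295,148); sd=lambda x,y:S(x-400,y-300,132,264,4)
show("big top front","scene",r(66,63),r(244,32),.101)
show("big side near plate L top","side",rd(608,130),rd(742,18),.101)
show("small top front","scene",r(122,168),r(252,145),.076)
show("small side","side",rd(500,82),rd(600,8),.076)
show("rack front bottom","scene",r(103,298),r(311,252),0.0)
show("ledge front","scene",st(93,433),st(215,515),.045)
show("bar top rear","scene",st(150,352),st(258,418),.091)
show("bar front bottom?","scene",st(140,392),st(243,442),.069)
show("wall top front","scene",st(147,320),st(315,420),.091)
show("wall top back","side",sd(430,385),sd(690,445),.091)
show("bar top front?","side",sd(530,325),sd(707,373),.091)
show("bar top rear?","side",sd(495,345),sd(665,400),.091)
E
```

```text
big top front scene [ 0.496 -0.255  0.101] [ 0.515 -0.16   0.101] mid [ 0.5053 -0.2074  0.101 ] len 0.0971 ang 78.4
big side near plate L top side [ 0.505 -0.159  0.101] [ 0.489 -0.253  0.101] mid [ 0.4972 -0.2059  0.101 ] len 0.096 ang -99.4
small top front scene [ 0.557 -0.248  0.076] [ 0.571 -0.179  0.076] mid [ 0.564  -0.2134  0.076 ] len 0.07 ang 78.1
small side side [ 0.57  -0.179  0.076] [ 0.557 -0.247  0.076] mid [ 0.5637 -0.2128  0.076 ] len 0.0692 ang -101.3
rack front bottom scene [ 0.578 -0.274  0.   ] [ 0.597 -0.159  0.   ] mid [ 0.5874 -0.2169  0.    ] len 0.1167 ang 80.5
ledge front scene [0.525 0.169 0.045] [0.613 0.201 0.045] mid [0.5689 0.185  0.045 ] len 0.0933 ang 19.8
bar top rear scene [0.518 0.207 0.091] [0.592 0.236 0.091] mid [0.5548 0.2214 0.091 ] len 0.079 ang 21.4
bar front bottom? scene [0.526 0.198 0.069] [0.588 0.232 0.069] mid [0.5571 0.2148 0.069 ] len 0.0698 ang 29.0
wall top front scene [0.493 0.219 0.091] [0.607 0.265 0.091] mid [0.5502 0.2421 0.091 ] len 0.1221 ang 21.9
wall top back side [0.603 0.264 0.091] [0.49  0.223 0.091] mid [0.5464 0.2438 0.091 ] len 0.1202 ang -160.1
bar top front? side [0.586 0.217 0.091] [0.505 0.191 0.091] mid [0.5455 0.204  0.091 ] len 0.085 ang -162.8
bar top rear? side [0.592 0.233 0.091] [0.512 0.212 0.091] mid [0.5523 0.2227 0.091 ] len 0.0829 ang -165.4
```

```bash
cat >>h.py <<'E'
from scipy.spatial.transform import Rotation as Ro
def Q(deg): return (Ro.from_euler("z",deg,degrees=True)*Ro.from_matrix(np.diag([1.,-1,-1]))).as_quat()
def pose():
    T=np.eye(4);T[:3,3]=arm.read_tool_pos();T[:3,:3]=Ro.from_quat(arm.read_eef_rot()).as_matrix();return T
def wsnap(f):
    import cv2
    T=pose();im=snapshot("wrist");cv2.imwrite(f,im);np.save(f[:-4]+".npy",T);return im
E
python3 - <<'E'
from h import *
import cv2
for a in(79.3,-100.7):
    print(a,np.round(arm.ik([.501,-.2065,.13],Q(a)),2))
for b in(20.5,200.5):
    j=arm.ik([.559,.2135,.17],Q(b));print(b,None if j is None else np.round(j,2))
a=79.3 if abs(arm.ik([.501,-.2065,.13],Q(79.3))[6])<abs(arm.ik([.501,-.2065,.13],Q(-100.7))[6]) else -100.7
arm.movep([.501,-.2065,.27],Q(a)); print(a,arm.read_time())
im=wsnap("pics/w1.png"); cv2.imwrite("pics/w1v.png",cv2.resize(im,(800,600)))
E
```

```text
79.3 [ 0.54  0.7  -0.29  1.9   0.34  0.58 -0.16]
-100.7 [ 0.08  0.73  0.43  1.92 -0.51  0.6  -2.49]
20.5 [-0.26  0.7  -0.23  1.72  0.22  0.75 -1.81]
200.5 [ 0.2   0.98 -1.15  1.7   0.98  1.15  0.69]
79.3 2.1
```

View pics/w1v.png

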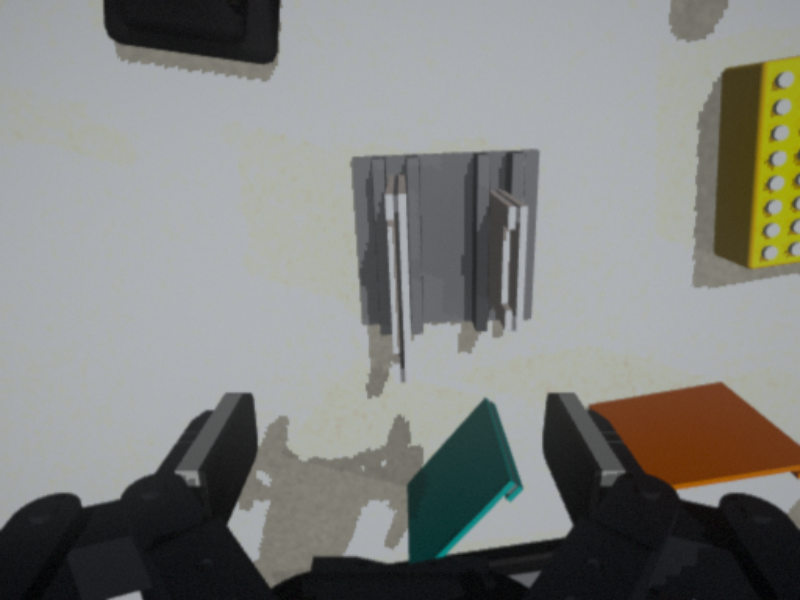

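Wrist view: the larger cassette's top runs from about (397,192) to (402,380), and the smaller one is at (510,205)-(515,325). The tool is roughly aligned, so I'll convert these pixels.

```bash
python3 - <<'E'
from h import *
T=np.load("pics/w1.npy");k=.64
for a,b in(((386,194),(393,380)),((406,192),(408,381)),((397,192),(401,381))):
    p,q=[plane("wrist",(u*k-.2,v*k-.2),.101,T) for u,v in(a,b)]
    e=p-q; print(p.round(4),q.round(4),((p+q)/2).round(4),np.linalg.norm(e).round(4),np.degrees(np.arctan2(e[1],e[0])).round(1))
# thickness ends
E
```

```text
[ 0.5032 -0.1576  0.101 ] [ 0.4874 -0.2546  0.101 ] [ 0.4953 -0.2061  0.101 ] 0.0983 80.8
[ 0.5126 -0.1584  0.101 ] [ 0.4952 -0.2567  0.101 ] [ 0.5039 -0.2076  0.101 ] 0.0998 79.9
[ 0.5085 -0.1576  0.101 ] [ 0.4915 -0.256   0.101 ] [ 0.5    -0.2068  0.101 ] 0.0998 80.2
```

```bash
cat >>h.py <<'E'
L0=np.array([.559,.2135]);A=20.5
def L(x,y,z,l0=None):  # ledge frame -> world (z above table)
    a=np.radians(A);l=L0 if l0 is None else l0
    return [*(l+x*np.array([-np.sin(a),np.cos(a)])+y*np.array([-np.cos(a),-np.sin(a)])),z]
E
python3 - <<'E'
from h import *
import cv2
arm.move_gripper(.5,80)
c=[.500,-.2067]
arm.movep([*c,.20],Q(80)); arm.line_to([*c,.130],.1)
arm.move_gripper(0,80); print("grip",arm.read_opening(),arm.read_finger_force(),arm.read_ft_force())
arm.line_to([*c,.30],.12); print(arm.read_opening(),arm.read_finger_force(),arm.read_ft_force(),arm.read_time())
z=.045+.070+.054
arm.movep(L(-.018,0,z+.07),Q(A)); print(arm.read_tool_pos(),arm.read_time())
a=snapshot("scene");b=snapshot("side");cv2.imwrite("pics/s2.png",a);cv2.imwrite("pics/d2.png",b)
m=np.hstack([cv2.resize(a[110:230,280:380],(400,480),interpolation=3),cv2.resize(b[200:350,110:235],(400,480),interpolation=3)])
cv2.imwrite("pics/m2.png",cv2.convertScaleAbs(m,alpha=1.3))
E
```

```text
grip 0.10495112406440735 78.4228527545929 [-0.26291867 -0.24433736  3.9767826 ]
0.10822368861137771 77.94632077217102 [ 0.11977375 -0.04496443 -2.52864745] 5.8333
[0.56584011 0.19492681 0.2388936 ] 7.3583
```

View pics/m2.png

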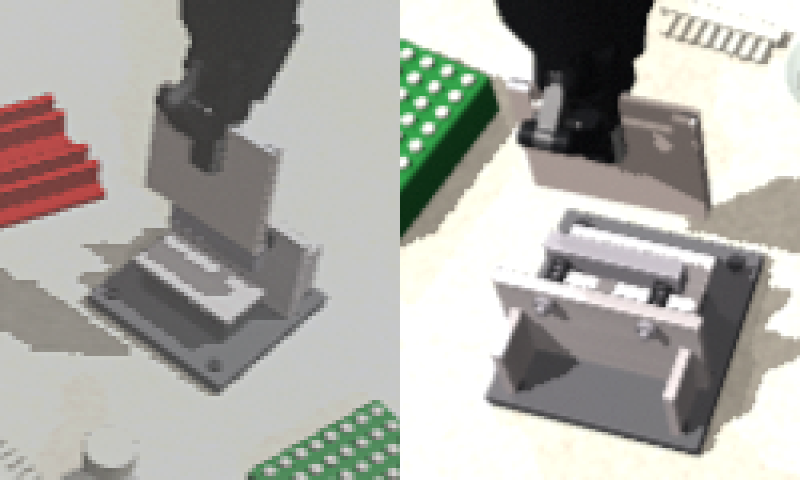

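The grip is centred and the cassette is upright and square above the ledge. In the crop its foot corners are at (147,187) and (266,258), and the ledge front edge runs from (133,257) to (235,325). I'll lower it, stopping on contact.

```bash
python3 - <<'E'
from h import *
import cv2
S=lambda x,y:(280+x/4-.4,110+y/4-.4); D=lambda x,y:(110+(x-400)*125/400-.4,200+y*150/480-.4)
for n,a,b in(("scene",S(147,187),S(266,258)),("side",D(535,183),D(708,218))):
    p,q=plane(n,a,.115),plane(n,b,.115);e=q-p;print(n,((p+q)/2).round(4),np.linalg.norm(e).round(4),np.degrees(np.arctan2(e[1],e[0])).round(1))
arm.line_to(L(-.018,0,.175),.1); arm.pause(.2)
f0=np.array(arm.read_ft_force());z=.175
while z>.165:
    z-=.001; arm.line_to(L(-.018,0,z),.02); f=np.array(arm.read_ft_force())-f0
    if f[2]>2: break
arm.pause(.3)
print("z",z,arm.read_tool_pos(),(np.array(arm.read_ft_force())-f0).round(2),arm.read_time())
a=snapshot("scene");b=snapshot("side");cv2.imwrite("pics/s3.png",a);cv2.imwrite("pics/d3.png",b)
m=np.hstack([cv2.resize(a[110:230,280:380],(400,480),interpolation=3),cv2.resize(b[200:350,110:235],(400,480),interpolation=3)])
cv2.imwrite("pics/m3.png",cv2.convertScaleAbs(m,alpha=1.3))
E
```

```text
scene [0.571  0.1936 0.115 ] 0.1053 22.4
side [0.5631 0.1992 0.115 ] 0.1005 -159.0
z 0.16899999999999998 [0.56535546 0.19665377 0.16975706] [-2.01 -0.44  7.88] 10.25
```

View pics/m3.png

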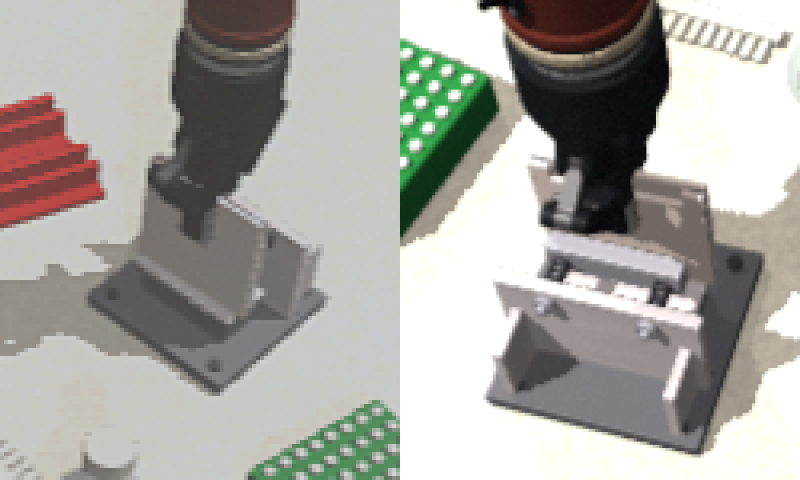

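The cassette stands on the ledge in front of the bar. Its foot line in the crop is (135,257)-(240,325), parallel to the ledge front, and the bar is free. Next I'll reduce the foot load and slide it in under force control.

```bash
python3 - <<'E'
from h import *
z=.1695; a=np.radians(A);ex=np.array([-np.sin(a),np.cos(a),0])
arm.line_to(L(-.018,0,z),.02); arm.pause(.4)
f0=np.array(arm.read_ft_force());print("base",f0.round(2),arm.read_time())
x=-.018;log=[]
while x<.012:
    x+=.001; arm.line_to(L(x,0,z),.02); arm.pause(.03)
    f=np.array(arm.read_ft_force()); F=-(f-f0)@ex
    p=np.array(arm.read_tool_pos()); xr=(p-L(0,0,z))@ex
    print(round(x*1e3),round(xr*1e3,2),F.round(2),f[2].round(2))
    if F>8.0: break
arm.pause(.5); f=np.array(arm.read_ft_force());print((-(f-f0)@ex).round(2),f.round(2),arm.read_wrist_torque(),arm.read_tool_pos(),arm.read_finger_force(),arm.read_time())
E
```

```text
base [-1.86 -0.82  4.9 ] 11.0
-17 -17.78 0.82 4.54
-16 -17.57 1.5 6.02
-15 -17.29 2.76 4.44
-14 -16.89 2.66 4.62
-13 -16.27 4.88 4.28
-12 -14.23 4.68 4.88
-11 -11.12 3.83 4.2
-10 -9.98 3.53 4.14
-9 -8.98 2.88 6.4
-8 -8.03 3.24 5.05
-7 -7.62 4.36 4.8
-6 -7.47 6.04 5.68
-5 -6.85 5.85 5.47
-4 -6.26 7.0 5.45
-3 -5.64 6.66 6.54
-2 -4.99 8.37 4.96
7.51 [ 3.17 -6.95  5.36] [-1.88101975 -0.56468736 -0.07601828] [0.56128599 0.20901603 0.16981662] 79.15514945983887 16.0333
```

The slide starts after some stick, and free sliding costs about 3 N of foot friction. Bar contact begins at about x = -7.8 mm, so the cassette was inside the step 2 window. The bar is now in about 3 mm. I'll ease the foot load and press on to about 6.5 mm.

```bash
python3 - <<'E'
from h import *
import cv2
z=.1700; a=np.radians(A);ex=np.array([-np.sin(a),np.cos(a),0]);ey=np.array([-np.cos(a),-np.sin(a),0])
f0=np.array([-1.86,-.82,4.9]);x=-.002
arm.line_to(L(x,0,z),.02); arm.pause(.2)
while x<.008:
    x+=.001; arm.line_to(L(x,0,z),.02); arm.pause(.03)
    f=np.array(arm.read_ft_force()); F=-(f-f0)@ex
    d=np.array(arm.read_tool_pos())-L(0,0,z)
    print(round(x*1e3),round(d@ex*1e3,2),round(d@ey*1e3,2),F.round(2),f[2].round(2))
    if F>11.5 or d@ex>-.0013: break
arm.pause(.6)
for i in range(3):
    f=np.array(arm.read_ft_force());d=np.array(arm.read_tool_pos())-L(0,0,z);print((-(f-f0)@ex).round(2),f[2].round(2),(d@ex*1e3).round(2),arm.read_time());arm.pause(.3)
print(Ro.from_quat(arm.read_eef_rot()).as_matrix()[:,2].round(3))
aa=snapshot("scene");b=snapshot("side");cv2.imwrite("pics/s4.png",aa);cv2.imwrite("pics/d4.png",b)
m=np.hstack([cv2.resize(aa[110:230,280:380],(400,480),interpolation=3),cv2.resize(b[200:350,110:235],(400,480),interpolation=3)])
cv2.imwrite("pics/m4.png",cv2.convertScaleAbs(m,alpha=1.3))
E
```

```text
-1 -3.84 -0.57 6.93 2.87
0 -3.25 -0.59 7.78 3.04
1 -2.67 -0.58 8.02 2.8
2 -2.05 -0.61 9.06 2.9
3 -1.44 -0.59 10.13 3.06
4 -0.87 -0.61 10.14 3.7
10.4 3.48 -0.84 18.7833
10.06 3.77 -0.85 19.0833
9.25 3.32 -0.82 19.3833
[ 0.003 -0.006 -1.   ]
```

View pics/m4.png

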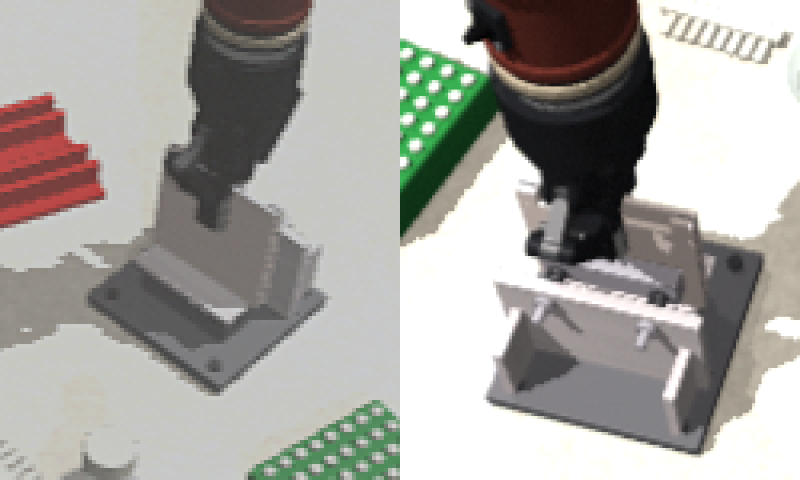

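The cassette is upright and square. In the side crop the bar's pins stick out of the wall at (543,305) and (645,330), so the bar is in about 7 mm with about 8 N on it, and the readings are steady. I'm handing it in.

```bash
python3 -c "
from station import ticket
print(ticket.finish_job())"
```

```text
the job is handed in; nothing more can be done
None
```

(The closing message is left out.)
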